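Plug in the test relay and hold the sprung tester cover at its index

ROBOT

A 6-joint arm with a two-finger parallel gripper is mounted at the origin on the work surface. World frame = base frame: x ahead of the robot, y to its left, z up, the work surface at z = 0. Lengths are in m, angles in rad, forces in N, time in s.
With the tool pointing down it reaches from about 0.35 to 0.85 m from the base axis. Payload 8.1 kg.
Tool frame: the origin (TCP) lies between the finger pads; the fingertips stand 11 mm ahead of it and the grasp point (between the pads) lies 8 mm behind it (tips_ahead is the z of the fingertips in the tool frame, in m); z points along the fingers, y is the line along which they close (so a half turn about z gives the same grasp; the last joint's range is limited). The gripper opens to 93 mm and grips with 3 to 60 N. Pads are 15 mm wide; open, the fingers measure 128 mm over their backs; the gripper's body (75 mm by 188 mm) begins 65 mm behind the grasp point.
Start: joints at [-1.222, 0.13, 1.488, -0, 1.523, -0.085], TCP at [0.252, -0.544, 0.203] pointing down, gripper open.
Joint ranges: [-2.96, 2.96], [-0.89, 2.26], [0.02, 2.5], [-1.34, 4.48], [0, 2.73], [-2.66, 2.66]. Speed limits (rad/s): [2.39, 2.39, 2.79, 3.14, 3.14, 3.14].

INTERFACE

Orientations are given as a rotation vector (axis times angle).
In Python, from plant import read_state, read_camera, close_job, tips_ahead gives the robot as it stands. The module is installed in compiled form; this text tells all that it offers.
- The arm moves only by the tool move_arm, never from a script. Its argument "plan" is a list of rows, each a list of 7 numbers: the turn, a rotation vector about the tool's x, y, z in units of 6 degrees (1.0 is 6 degrees), then the shift along the tool's x, y, z in units of 25 mm (1.0 is 25 mm), then the finger opening in mm, from 0 to 93. A call has exactly 10 rows; each row shifts and turns the commanded pose from where the row before left it, along the tool's axes as they then stand; what a row does not reach is not made up. A row lasts 1/10 s, in which the tool goes at most 50 mm and 8.59 degrees, less where a joint would pass 70% of its speed; a pose out of reach is approached as far as the arm can. A call is refused whole if a number of a shift passes 1 or a number of a turn 1, either way. A call with a gripper value outside its range is refused whole. The fingers move at their own pace and stop on an object; "force" is the grip in N (left out, the last holds). Time passes only in rows, so rows that do not move let the fingers close, or fill a call up. It gives the time, the measured TCP pose, the force, the opening and the grip force at its end, in the units of the state.
- read_state(): the state, without advancing time (a new reading comes with each control period).
- read_camera(name): name is "scene" or "top" or "wrist"; returns a dict with "frame" (384x512x3 uint8, red, green, blue), "z_map" (384x512 float32, m along the optical axis (not along the pixel's ray), 0 where there is no reading), "fx", "fy", "cx", "cy" (pixels), "rvec" (rotation vector, rad) and "tvec" (3), from world to camera coordinates, as OpenCV has them. Camera axes: x right, y down, z forward; pixel columns grow to the right and rows downward; lengths in m; the calibration is good to about 2 mm. A picture is of the moment at which its call begins.
- close_job(): hands the job in; it is judged then, once.
The state is a dict: "t": time; "q": joint angles; "dq": joint speeds; "joint_torque": joint torques, N m; "tool_pos": TCP position; "orientation": TCP orientation; "force": force on the tool from outside, world axes, zero at the start; "wrist_torque": the same for the moment, N m; "opening": finger opening in m; "gripper_force": force on a finger pad.
Only numpy, scipy, OpenCV 4.12 (cv2) and the standard library are available. Lean on these libraries where they do the work, as an engineer would, in place of code of your own. Each camera call takes 0.05 s, during which the arm holds its last target. There are 200 camera calls.

TASK

Plug the loose relay into the socket on the board tester, pushed fully home, and let go of it. Then lift the tester's sprung cover by its bar handle until the black pointer on its side stands midway between the two prongs of the steel index clip, and finish while still holding it steady there with the gripper: the spring would shut it if let go. Leave the clip where it is set and do not disturb the jar, the spool or the screwdriver.

Things in the scene. Friction and masses are not known exactly. Their poses are not given: they have to be found in the camera images.
- tester: fixed board tester. Origin on the table under the cover's hinge, z up. In its frame (mm): dark socket deck, x -82 to 82, y -120 to -20, 50 high; grey housing, same width, y -18 to 127, 70 high, shut by the cover. Beside the cover on the +x side stands an aluminium angle sector with the index clip, x 92 to 107, y 0 to 170, up to 210 above the table.
- socket_mouth (a point): centre of the socket hole's mouth, on the deck's top, 50 mm above the table; axes as the tester's. The hole is rectangular, 25 mm along the tester's x and 33 mm along its y, 20 mm deep, with a 2 mm chamfer.
- relay: loose white relay standing on its black plug foot on the table, 110 g (+-30 %). Origin: centre of the plug's underside, z up. Plug 22 (x) by 30 (y) by 18 high; above it the white case, 30 (x) by 38 (y) by 42 high (z 18 to 60 mm), whose shoulder meets the deck when fully home (origin 18 mm below the mouth). Plugged, its x and y lie along the tester's x and y; a half turn is as good.
- cover: flat white-painted steel cover of the housing, 160 by 121 by 8 mm, hinged; origin on the hinge line, 75 mm above the table. Shut, its axes are the tester's and it reaches out to +y; it opens by turning about its +x axis (the +y edge rises), up to 1.25 rad. A spring shuts it: with its weight it takes about 3 N up at the handle to begin and 8 N at 0.8 rad.
- hinge (a point): point on the hinge line at mid-width of the cover, 75 mm above the table; fixed, axes as the tester's (hinge line = x).
- handle (a point): middle of the cover's bar handle: a round bar 10 mm thick along the cover's x, free over 100 mm between its two arms. It lies in the cover's plane, 172 mm from the hinge line. Shut, it is 75 mm above the table, nothing below it, with a free gap of 40 mm between bar and housing.
- pointer (a point): near the end of the black pointer on the cover's +x side (bar 6 mm thick), 150 mm from the hinge line in the cover's plane (in line with hinge and handle), 87 mm to +x.
- clip_gap (a point): middle of the 26 mm gap between the clip's prongs, 150 mm from the hinge line, in the pointer's plane: the pointer point meets it when the cover is at the marked angle, set anywhere from 0.40 to 0.80 rad. y points from the hinge to the gap, z across the gap. The pointer passes beside the prongs without touching; the clip stays put unless pushed.
- flux_jar: bystander: amber jar, 48 mm across, 55 mm high, standing; origin under its centre.
- solder_spool: bystander: metal spool, 56 mm across, 40 mm high, standing; origin under its centre.
- screwdriver: bystander: screwdriver with black handle, 170 mm long, lying along its x.
Mind the look-alikes: they are no part of the job. What is shaped like the relay but yellow is not meant.

How it is judged:
By the outcome, as a careful person would: the job done as asked, in the order asked, and still so for the second after the job is handed in, while the arm keeps its last pose, push and grip.
It also fails if it takes over 54 s, if anything falls off the work surface, if the arm or the gripper's body presses on something with over 40 N, if the wrist force passes 120 N, or if a joint passes its speed limit or range.

## Working session

There is one attempt and no reset: what is moved stays moved. The work goes in short steps, Python scripts to look and compute and a tool call to move; the robot and the scene stay as the last step left them, time stands still between calls to the robot, and variables do not carry over. Pictures are saved under pics/ and viewed, at most 10 in all, crops included, and the job is handed in when it is done.

Besides the shell and the picture viewer there is one more tool, called after "Call:" as name(argument=value, ...) on one line, values as JSON. move_arm: Moves the arm, as the interface text tells. Its arguments: {"type":"object","properties":{"plan":{"type":"array","items":{"type":"array","items":{"type":"number"}}},"force":{"type":"number"}},"required":["plan"]}

```bash
mkdir -p pics; cat > h.py <<'E'
import numpy as np, cv2
from plant import read_state, read_camera, close_job, tips_ahead
from scipy.spatial.transform import Rotation as R
def cam(n):
    c=read_camera(n); c['R']=R.from_rotvec(np.ravel(c['rvec'])).as_matrix(); c['t']=np.ravel(c['tvec']); return c
def cloud(c):
    v,u=np.mgrid[:384,:512]; z=c['z_map']
    p=np.stack([(u-c['cx'])/c['fx']*z,(v-c['cy'])/c['fy']*z,z],-1)
    w=(p-c['t'])@c['R']; w[z==0]=np.nan; return w
def ray(c,u,v,h):
    d=c['R'].T@np.array([(u-c['cx'])/c['fx'],(v-c['cy'])/c['fy'],1]); o=-c['R'].T@c['t']
    return o+d*(h-o[2])/d[2]
def proj(c,p):
    q=c['R']@np.asarray(p)+c['t']; return q[:2]/q[2]*[c['fx'],c['fy']]+[c['cx'],c['cy']]
def save(c,n): cv2.imwrite('pics/'+n,c['frame'][...,::-1])
E
python3 - <<'E'
from h import *
a=cam('top');b=cam('scene')
save(a,'top.png');save(b,'scene.png')
import pickle;pickle.dump((a,b),open('c0.pkl','wb'))
for c in(a,b):print(-c['R'].T@c['t'],c['R'][2],c['fx'])
print(tips_ahead,read_state())
E
```

```text
[ 0.55557396 -0.08396189  1.18705678] [ 0.04145092  0.02453686 -0.99883921] 490.15781190149846
[ 1.17820484 -0.53982304  0.56301264] [-0.63307784  0.53460348 -0.55983173] 361.585572888386
0.011 {'t': 0.1, 'q': array([-1.22239217e+00,  1.31090093e-01,  1.48914547e+00,  2.56764965e-05,
        1.52299527e+00, -8.53871802e-02]), 'dq': array([ 0.00031167, -0.00103954, -0.00197847, -0.00174337,  0.00032967,
        0.00062038]), 'joint_torque': array([ 1.32814694e-03, -5.61340714e+01, -4.93095267e+01,  7.71130621e-02,
        2.90873641e-02, -1.40573125e-04]), 'tool_pos': array([ 0.25204451, -0.54391391,  0.20200338]), 'orientation': array([-3.06639691e+00, -6.75715685e-01,  2.97338483e-04]), 'force': array([ 0.01165491, -0.32926133,  0.16208442]), 'wrist_torque': array([-0.01587787,  0.02538778, -0.01032308]), 'gripper_force': 0.0, 'opening': 0.09321583345359469}
```

View pics/top.png

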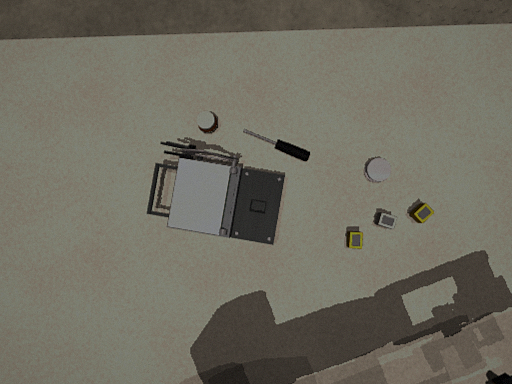

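View pics/scene.png

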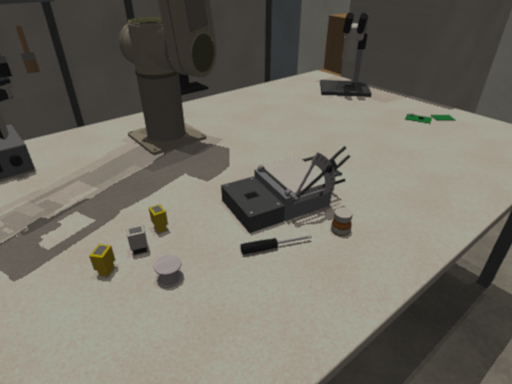

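The top view shows the white relay at (386,220), with yellow look-alikes at (356,239) and (423,212). The spool's pale top is at (376,169) and the jar at (207,121). The tester's socket is at (258,206), its cover at (200,197), the handle at (152,190), and the clip and sector near (180,150). I choose the white one at (386,220).

```bash
cat > m.py <<'E'
from h import *
import pickle
a,b=pickle.load(open('c0.pkl','rb'))
f=a['frame'];
print('axes',ray(a,256,192,0),ray(a,356,192,0),ray(a,256,292,0))
W=cloud(a)
def rect(m,h,lab):
    n,L,s,_=cv2.connectedComponentsWithStats(m.astype(np.uint8))
    for i in range(1,n):
        if s[i,4]<60: continue
        ys,xs=np.where(L==i); P=np.array([ray(a,x,y,h)[:2] for x,y in zip(xs,ys)],np.float32)
        r=cv2.minAreaRect(P*1000); print(lab,s[i],np.round(P.mean(0),4),np.round(r[0],1),np.round(r[1],1),round(r[2],1))
hsv=cv2.cvtColor(f,cv2.COLOR_RGB2HSV)
z=W[...,2]; v,u=np.mgrid[:384,:512]
box=lambda u0,u1,v0,v1:(u>=u0)&(u<u1)&(v>=v0)&(v<v1)
rect((z>.045)&(z<.075)&box(372,400,205,232),.06,'relay')
rect((z>.045)&(z<.075)&box(340,440,195,255),.06,'all')
rect((z>.04)&(z<.06)&box(225,300,150,260),.05,'deck')
rect((z<.043)&box(246,270,195,220),.05,'hole')
rect((z>.07)&(z<.09)&box(140,245,140,245),.079,'cover')
print('z relay',z[216:225:2,382:392:2].round(3)); print(z[200:214:2,250:268:2].round(3))
crop=lambda f,x,y,w,h,k:cv2.resize(f[y:y+h,x:x+w],None,fx=k,fy=k,interpolation=cv2.INTER_CUBIC)
o=np.hstack([crop(f,330,150,110,110,3.6).astype(np.uint8),crop(f,140,135,150,110,3.6)])
o=np.vstack([crop(f,330,150,120,110,3)[:330,:360],crop(b['frame'],90,195,120,90,3)]) 
o=cv2.resize(o,(360,600)); p=crop(f,140,115,150,130,2.9); q=np.zeros((600,p.shape[1],3),np.uint8);q[:p.shape[0]]=p
q[380:600,:]=cv2.resize(b['frame'][140:240,215:365],(p.shape[1],220))
cv2.imwrite('pics/crop.png',np.hstack([o,q])[...,::-1])
E
python3 m.py
```

```text
axes [ 0.6021665  -0.04808628  0.        ] [ 0.59662736 -0.28935187  0.        ] [ 0.36158267 -0.04285426  0.        ]
relay [377 212  20  17 236] [ 0.5291 -0.3464] [ 529.1 -346.2] [40.5 30.2] 71.5
all [412 203  22  20 251] [ 0.5447 -0.4285] [ 544.7 -428. ] [32.9 40.9] 38.6
all [377 212  20  17 236] [ 0.5291 -0.3464] [ 529.1 -346.2] [40.5 30.2] 71.5
all [348 231  15  18 235] [ 0.4866 -0.2732] [ 486.6 -273. ] [31.6 37.8] 83.1
deck [ 230  168   55   77 2922] [ 0.5688 -0.0512] [569.  -50.2] [103.2 163.7] 79.1
hole [250 200  16  12 150] [ 0.5687 -0.0518] [568.1 -51.9] [32.4 25.5] 79.3
cover [ 147  150   93   87 4386] [0.5986 0.0859] [608.4  93.3] [191.6 185.8] 79.2
z relay [[0.059 0.061 0.06  0.06  0.058]
 [0.059 0.064 0.06  0.056 0.061]
 [0.062 0.058 0.06  0.058 0.057]
 [0.058 0.059 0.06  0.062 0.062]
 [0.059 0.063 0.061 0.06  0.061]]
[[0.05  0.029 0.031 0.031 0.047 0.05  0.056 0.051 0.05 ]
 [0.046 0.031 0.03  0.027 0.029 0.032 0.03  0.026 0.049]
 [0.048 0.033 0.03  0.028 0.029 0.03  0.026 0.032 0.052]
 [0.047 0.028 0.028 0.024 0.03  0.03  0.031 0.032 0.05 ]
 [0.03  0.03  0.03  0.031 0.028 0.031 0.03  0.028 0.05 ]
 [0.047 0.032 0.031 0.027 0.034 0.031 0.03  0.048 0.047]
 [0.047 0.05  0.048 0.052 0.05  0.05    nan 0.047 0.049]]
```

View pics/crop.png

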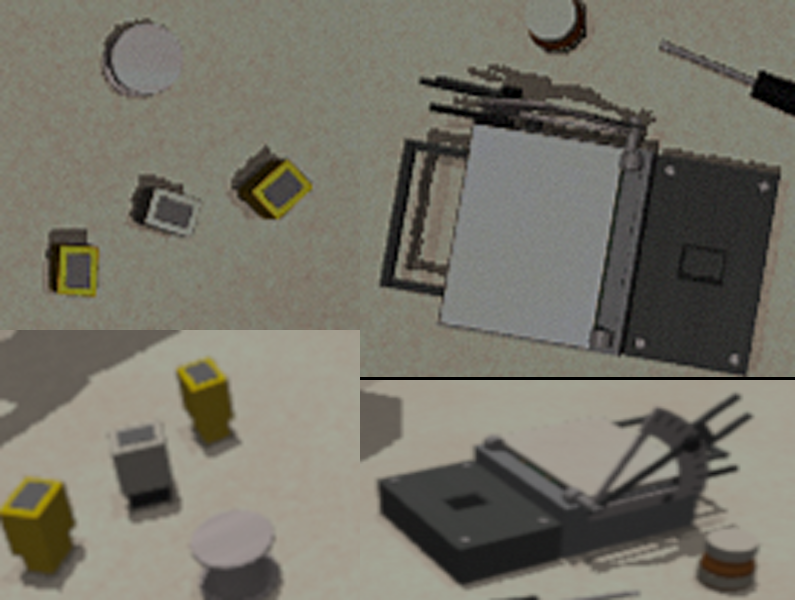

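The crop confirms that the white-cased relay with the black foot is the middle one, at top (386,220) and scene (138,238). Both neighbours are yellow. Its height of 60 mm and footprint of 40×30 mm match the description. The deck and hole sizes match too, with the tester's yaw about -10.8°.

```bash
cat >> h.py <<'E'
def go(p,psi=None,s=None):
    s=s or read_state(); M=R.from_rotvec(s['orientation']).as_matrix()
    d=M.T@(np.asarray(p)-s['tool_pos'])/.025
    y=np.degrees(np.arctan2(M[1,1],M[0,1])); out=['shift units',np.round(d,2).tolist(),'psi',round(y,2),'toolz',np.round(M[:,2],3).tolist()]
    if psi is not None: out+=['turn z units',round(-((psi-y+180)%360-180)/6,2)]
    print(*out)
E
python3 -c "
from h import *
go([.529,-.346,.2],-18.5)"
```

```text
shift units [13.38, -2.53, 0.09] psi -65.15 toolz [-0.001, 0.002, -1.0] turn z units -7.77
```

Call:
move_arm(plan=[[0,0,0,1,-0.2,0,93],[0,0,0,1,-0.2,0,93],[0,0,0,1,-0.2,0,80],[0,0,0,1,-0.2,0,70],[0,0,0,1,-0.2,0,70],[0,0,0,1,-0.2,0,70],[0,0,0,1,-0.2,0,70],[0,0,0,1,-0.2,0,70],[0,0,0,1,-0.2,0,70],[0,0,0,1,-0.2,0,70]], force=25)

```text
t: 1.1
tool_pos: [0.4586, -0.393, 0.2024]
orientation: [-3.067, -0.676, 0.001]
force: [-0.2, -0.4, 0.3]
opening: 0.0696
gripper_force: 0.0
```

Call:
move_arm(plan=[[0,0,0,1,-0.2,0,70],[0,0,0,1,-0.2,0,70],[0,0,0,1,-0.2,0,70],[0,0,-1,0.4,0,0,70],[0,0,-1,0,0,0,70],[0,0,-1,0,0,0,70],[0,0,-1,0,0,0,70],[0,0,-1,0,0,0,70],[0,0,-1,0,0,0,70],[0,0,-1,0,0,0,70]])

```text
t: 2.1
tool_pos: [0.5286, -0.3444, 0.2022]
orientation: [-2.617, -1.736, 0.001]
force: [-0.5, -0.1, 0.1]
opening: 0.0698
gripper_force: 0.0
```

Call:
move_arm(plan=[[0,0,-0.8,0,0,0,70],[0,0,0,0,0,0,70],[0,0,0,0,0,0,70],[0,0,0,0,0,0,70],[0,0,0,0,0,0,70],[0,0,0,0,0,0,70],[0,0,0,0,0,0,70],[0,0,0,0,0,0,70],[0,0,0,0,0,0,70],[0,0,0,0,0,0,70]])

```text
t: 3.1
tool_pos: [0.5288, -0.3446, 0.203]
orientation: [2.547, 1.839, -0.0]
force: [-0.1, 0.3, -0.3]
opening: 0.0702
gripper_force: 0.0
```

```bash
python3 - <<'E'
from h import *
c=cam('wrist');save(c,'w1.png');W=cloud(c)
print(-c['R'].T@c['t'],c['fx'])
hsv=cv2.cvtColor(c['frame'],cv2.COLOR_RGB2HSV)
z=W[...,2]; m=(z>.05)&(z<.068)&(np.hypot(W[...,0]-.529,W[...,1]+.346)<.035)
P=W[m][:,:2].astype(np.float32)*1000
# recast mask pixels on z=60
v,u=np.where(cv2.morphologyEx(m.astype(np.uint8),cv2.MORPH_CLOSE,np.ones((5,5))))
Q=np.array([ray(c,x,y,.06)[:2] for x,y in zip(u,v)],np.float32)*1000
print(m.sum(),Q.mean(0),cv2.minAreaRect(Q),u.mean(),v.mean())
go([.529,-.346,.035],-18.5)
E
```

```text
[ 0.55300785 -0.27366168  0.38542077] 343.005701625822
1198 [ 528.60394 -346.8747 ] ((528.754150390625, -347.24285888671875), (39.327510833740234, 29.09313201904297), 71.00668334960938) 258.6652858326429 172.40679370339686
shift units [-0.05, 0.02, 6.72] psi -18.34 toolz [0.0, 0.0, -1.0] turn z units 0.03
```

View pics/w1.png

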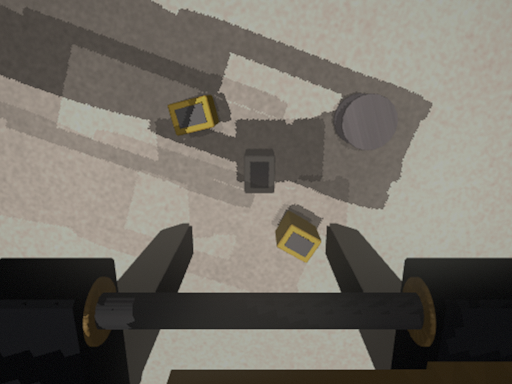

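The wrist view shows the relay at (258,172) in the gripper's shadow, with yellow parts at (192,115) and (298,242). It lies at (528.7,-347), which agrees with the top view. Descending.

Call:
move_arm(plan=[[0,0,0,-0.08,0,0.9,70],[0,0,0,0,0,0.9,70],[0,0,0,0,0,0.9,70],[0,0,0,0,0,0.9,70],[0,0,0,0,0,0.9,70],[0,0,0,0,0,0.8,70],[0,0,0,0,0,0.8,70],[0,0,0,0,0,0.6,70],[0,0,0,0,0,0,70],[0,0,0,0,0,0,60]])

```text
t: 4.15
tool_pos: [0.5283, -0.3466, 0.0357]
orientation: [-2.547, -1.839, 0.0]
force: [0.1, -0.5, -0.4]
opening: 0.0654
gripper_force: 0.0
```

Call:
move_arm(plan=[[0,0,0,0,0,0,40],[0,0,0,0,0,0,20],[0,0,0,0,0,0,10],[0,0,0,0,0,0,10],[0,0,0,0,0,0,10],[0,0,0,0,0,0,10],[0,0,0,0,0,0,10],[0,0,0,0,0,0,10],[0,0,0,0,0,0,10],[0,0,0,0,0,-0.2,10]])

```text
t: 5.15
tool_pos: [0.5275, -0.346, 0.0394]
orientation: [-2.546, -1.838, 0.001]
force: [-0.7, -0.4, -1.4]
opening: 0.0297
gripper_force: 25.0
```

```bash
python3 -c "
from h import *
go([.5685,-.0515,.15],-10.8)"
```

```text
shift units [11.7, -2.16, -4.41] psi -18.34 toolz [-0.002, 0.001, -1.0] turn z units -1.26
```

Call:
move_arm(plan=[[0,0,0,0,0,-0.8,10],[0,0,0,0,0,-0.9,10],[0,0,0,0,0,-0.9,10],[0,0,0,0.4,-0.1,-0.9,10],[0,0,0,0.8,-0.16,-0.9,10],[0,0,0,0.9,-0.17,0,10],[0,0,0,0.9,-0.17,0,10],[0,0,0,0.9,-0.17,0,10],[0,0,0,0.9,-0.17,0,10],[0,0,0,0.9,-0.17,0,10]])

```text
t: 6.15
tool_pos: [0.5464, -0.2014, 0.15]
orientation: [-2.547, -1.838, 0.001]
force: [0.2, -0.4, -1.2]
opening: 0.0296
gripper_force: 25.0
```

Call:
move_arm(plan=[[0,0,0,0.9,-0.17,0,10],[0,0,0,0.9,-0.17,0,10],[0,0,0,0.9,-0.17,0,10],[0,0,0,0.9,-0.17,0,10],[0,0,0,0.9,-0.17,0,10],[0,0,0,0.9,-0.17,0,10],[0,0,0,0.6,-0.2,0,10],[0,0,-0.6,0,0,0,10],[0,0,-0.7,0,0,0,10],[0,0,0,0,0,0,10]])

```text
t: 7.15
tool_pos: [0.5647, -0.0504, 0.1502]
orientation: [-2.414, -2.009, 0.001]
force: [-0.5, 0.5, -2.1]
opening: 0.0295
gripper_force: 25.0
```

```bash
cat > w2.py <<'E'
from h import *
c=cam('wrist');save(c,'w2.png');W=cloud(c);z=W[...,2]
s=read_state();print(s['t'],s['tool_pos'],s['opening'])
near=np.hypot(W[...,0]-.5685,W[...,1]+.0515)<.03
m=near&(z<.043)&(z>.02)
v,u=np.where(m)
print('hole px',m.sum(),near.sum(), u.mean() if m.sum() else 0,v.mean() if m.sum() else 0)
deck=(abs(z-.05)<.005)&(np.hypot(W[...,0]-.5685,W[...,1]+.0515)<.12)
v,u=np.where(deck);Q=np.array([ray(c,x,y,.05)[:2] for x,y in zip(u,v)],np.float32)*1000
print('deck',cv2.minAreaRect(Q))
print('proj mouth',proj(c,[.5685,-.0515,.05]))
go([.5685,-.0515,.1],-10.8)
E
python3 w2.py
```

```text
7.2 [ 0.56471461 -0.05056988  0.15022311] 0.029599309835139
hole px 705 20612 262.72198581560286 176.01418439716312
deck ((568.093017578125, -51.83470153808594), (100.36971282958984, 164.31895446777344), 79.1420669555664)
proj mouth [262.92310551 181.88846902]
shift units [-0.01, 0.16, 2.01] psi -10.63 toolz [-0.001, -0.0, -1.0] turn z units 0.03
```

View pics/w2.png

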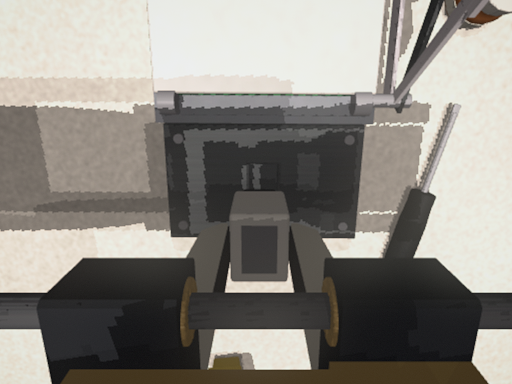

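The wrist view shows the held relay square in the jaws at (260,235). Above it, the hole is partly hidden at about (262,176). I'll measure the relay top in the same camera.

```bash
python3 - <<'E'
from h import *
c=cam('wrist');W=cloud(c);z=W[...,2];s=read_state();p=s['tool_pos']
M=R.from_rotvec(s['orientation']).as_matrix()
L=(W-p)@M   # tool coords
v,u=np.mgrid[:384,:512]
m=(abs(z-(p[2]+.0245))<.006)&(abs(L[...,0])<.03)&(abs(L[...,1])<.03)&(u>225)&(u<295)
h=np.median(z[m]);vv,uu=np.where(m)
Q=(np.array([ray(c,x,y,h) for x,y in zip(uu,vv)])-p)@M*1000
print('relay top h',h-p[2],m.sum(),'toolframe rect',cv2.minAreaRect(Q[:,:2].astype(np.float32)),Q[:,:2].min(0),Q[:,:2].max(0),Q[:,:2].mean(0))
D=(z<.040)&(z>.02)&(abs(u-262)<40)&(v>150)&(v<200)
print('hole u range by row',[(r,np.where(D[r])[0].min(),np.where(D[r])[0].max()) for r in range(158,192,3) if D[r].any()])
for uv in((245,165),(280,165)):print(ray(c,*uv,.05))
go([.5682,-.0517,.1],-10.8)
E
```

```text
relay top h 0.024924367048442392 4324 toolframe rect ((0.017171859741210938, 1.0338144302368164), (33.79446792602539, 38.82416915893555), 89.91344451904297) [-19.4174722  -15.87045006] [19.44562912 17.92154938] [0.52231944 0.40472163]
hole u range by row [(164, np.int64(249), np.int64(276)), (167, np.int64(249), np.int64(276)), (170, np.int64(249), np.int64(276)), (173, np.int64(249), np.int64(276)), (176, np.int64(249), np.int64(276)), (179, np.int64(249), np.int64(276)), (182, np.int64(249), np.int64(276)), (185, np.int64(249), np.int64(276)), (188, np.int64(249), np.int64(276))]
[ 0.55640226 -0.03444131  0.05      ]
[ 0.58534009 -0.03985309  0.05      ]
shift units [-0.01, 0.14, 2.01] psi -10.68 toolz [-0.0, 0.0, -1.0] turn z units 0.02
```

Call:
move_arm(plan=[[0,0,0,0,0.14,0.5,10],[0,0,0,0,0,0.6,10],[0,0,0,0,0,0.6,10],[0,0,0,0,0,0.4,10],[0,0,0,0,0,0.2,10],[0,0,0,0,0,0.1,10],[0,0,0,0,0,0.1,10],[0,0,0,0,0,0.1,10],[0,0,0,0,0,0,10],[0,0,0,0,0,0,10]], force=30)

```text
t: 8.25
tool_pos: [0.5687, -0.0512, 0.0858]
orientation: [2.416, 2.008, 0.001]
force: [-0.7, -0.0, -1.4]
opening: 0.0299
gripper_force: 30.0
```

```bash
python3 -c "
from h import *
s=read_state();print(s['force'],s['wrist_torque'],s['tool_pos']);go([.5682,-.0517,.068],-10.8)"
```

```text
[-0.70435998 -0.01392134 -1.4103975 ] [-0.00853332 -0.05811607  0.03945568] [ 0.56867098 -0.05122101  0.0858057 ]
shift units [-0.02, -0.02, 0.71] psi -10.54 toolz [0.001, -0.0, -1.0] turn z units 0.04
```

Call:
move_arm(plan=[[0,0,0.03,-0.02,-0.01,0.1,10],[0,0,0,0,0,0.1,10],[0,0,0,0,0,0.1,10],[0,0,0,0,0,0.1,10],[0,0,0,0,0,0.1,10],[0,0,0,0,0,0.1,10],[0,0,0,0,0,0.05,10],[0,0,0,0,0,0.05,10],[0,0,0,0,0,0,10],[0,0,0,0,0,0,10]])

```text
t: 9.25
tool_pos: [0.5682, -0.0517, 0.068]
orientation: [2.419, 2.004, 0.0]
force: [-0.4, -0.4, -1.8]
opening: 0.0295
gripper_force: 30.0
```

Call:
move_arm(plan=[[0,0,0,0,0,0.03,10],[0,0,0,0,0,0.03,10],[0,0,0,0,0,0.03,10],[0,0,0,0,0,0.03,10],[0,0,0,0,0,0.03,10],[0,0,0,0,0,0,10],[0,0,0,0,0,0,10],[0,0,0,0,0,0,10],[0,0,0,0,0,0,10],[0,0,0,0,0,0,10]])

```text
t: 10.25
tool_pos: [0.5685, -0.0516, 0.0677]
orientation: [2.419, 2.004, 0.001]
force: [-13.6, 2.4, 25.2]
opening: 0.0298
gripper_force: 30.1
```

```bash
python3 -c "
from h import *
s=read_state();print(s['force'],s['wrist_torque'],s['tool_pos'])"
```

```text
[-13.55393303   2.44278767  25.17506696] [ 0.38043712  2.70381667 -0.06599354] [ 0.56850202 -0.05163359  0.06765222]
```

Call:
move_arm(plan=[[0,0,0,0,0,-0.05,10],[0,0,0,0,0,0,45],[0,0,0,0,0,0,45],[0,0,0,0,0,0,45],[0,0,0,0,0,-0.4,45],[0,0,0,0,0,-0.9,45],[0,0,0,0,0,-1,45],[0,0,0,0,0,-1,45],[0,0,0,0,0,-1,45],[0,0,0,0,0,-1,45]])

```text
t: 11.25
tool_pos: [0.5681, -0.0516, 0.1996]
orientation: [2.419, 2.004, 0.0]
force: [0.2, -0.5, -0.6]
opening: 0.0446
gripper_force: 0.0
```

```bash
cat > m2.py <<'E'
from h import *
import pickle
c=cam('wrist');W=cloud(c);z=W[...,2];v,u=np.mgrid[:384,:512]
m=(z>.075)&(z<.11)&(np.hypot(W[...,0]-.568,W[...,1]+.052)<.024)
print('relay top z',np.median(z[m]),np.percentile(z[m],[10,90]),m.sum())
vv,uu=np.where(m);Q=np.array([ray(c,x,y,.092)[:2] for x,y in zip(uu,vv)],np.float32)*1000
print(cv2.minAreaRect(Q),Q.mean(0))
psi=np.radians(-10.8);T=np.array([[np.cos(psi),-np.sin(psi),0],[np.sin(psi),np.cos(psi),0],[0,0,1]])
dk=np.array([.5681,-.0518,0]); o=dk+T@[0,.07,0]; print('tester',o)
H=o+T@[0,.172,.075];print('handle',H)
# handle check in the top view, shut: points z .06-.09 near the bar
a,b=pickle.load(open('c0.pkl','rb'));Wa=cloud(a);L=(Wa-o)@T
k=(abs(L[...,2]-.075)<.02)&(L[...,1]>.14)&(L[...,1]<.2)&(abs(L[...,0])<.045)
vv,uu=np.where(k);P=(np.array([ray(a,x,y,.08) for x,y in zip(uu,vv)])-o)@T
print('bar local y',P[:,1].mean(),P[:,1].min(),P[:,1].max(),k.sum())
k=(abs(L[...,2]-.08)<.02)&(L[...,1]>.03)&(L[...,1]<.11)&(abs(L[...,0])<.1)
vv,uu=np.where(k);P=(np.array([ray(a,x,y,.079) for x,y in zip(uu,vv)])-o)@T
print('cover local x',P[:,0].min(),P[:,0].max(),np.percentile(P[:,0],[2,98]))
go([H[0],H[1],.2],79.2)
E
python3 m2.py
```

```text
relay top z 0.09269282718401756 [0.091109   0.09379796] 1524
((568.4727172851562, -51.374595642089844), (40.536441802978516, 29.302587509155273), 79.29124450683594) [568.4298   -51.497215]
tester [0.58121669 0.01696011 0.        ]
handle [0.61344628 0.18591351 0.075     ]
bar local y 0.17053827197106142 0.16547055569232258 0.17557619261877533 175
cover local x -0.08059895651836983 0.09528547753399096 [-0.0772274   0.09156105]
shift units [9.67, -0.08, 0.19] psi -10.72 toolz [0.007, -0.001, -1.0] turn z units -14.99
```

The relay top sits at 92.7 mm, where fully home should give 92 mm, and it is aligned at 79.3°. It is plugged. Now the handle.

Call:
move_arm(plan=[[0,0,-1,0,0,-0.4,45],[0,0,-1,0,0,0,45],[0,0,-1,0,0,0,45],[0,0,-1,0,0,0,45],[0,0,-1,0,0,0,45],[0,0,-1,0,0,0,45],[0,0,-1,0,0,0,45],[0,0,-1,0,0,0,45],[0,0,-1,0,0,0,45],[0,0,-1,0,0,0,45]])

```text
t: 12.3
tool_pos: [0.5682, -0.0517, 0.2082]
orientation: [1.087, 2.947, 0.0]
force: [0.3, -0.1, 0.6]
opening: 0.045
gripper_force: 0.0
```

Call:
move_arm(plan=[[0,0,-1,0,0,0,45],[0,0,-1,0,0,0,45],[0,0,-1,0,0,0,45],[0,0,-1,0,0,0,45],[0,0,-1,0,0,0,45],[0,0,0,0,0.6,0,45],[0,0,0,0,0.9,0,45],[0,0,0,0,0.9,0,45],[0,0,0,0,0.9,0,45],[0,0,0,0,0.9,0,45]])

```text
t: 13.3
tool_pos: [0.5878, 0.0535, 0.2081]
orientation: [0.299, 3.127, 0.001]
force: [0.1, -0.8, -0.2]
opening: 0.0448
gripper_force: 0.0
```

```bash
python3 - <<'E'
from h import *
c=cam('wrist');b=cam('scene');a=cam('top')
import pickle;pickle.dump((a,b,c),open('c1.pkl','wb'))
k=b['frame'][130:240,240:370]
o=np.hstack([cv2.resize(k,None,fx=3.5,fy=3.5,interpolation=cv2.INTER_CUBIC),np.zeros((385,1,3),np.uint8)])
o2=cv2.resize(c['frame'],(344,258)); q=np.zeros((385,344,3),np.uint8);q[:258]=o2
cv2.imwrite('pics/clip.png',np.hstack([o,q])[...,::-1])
go([.6134,.1859,.2],79.2)
E
```

```text
shift units [-0.03, 5.4, 0.32] psi 79.27 toolz [-0.0, 0.0, -1.0] turn z units 0.01
```

View pics/clip.png

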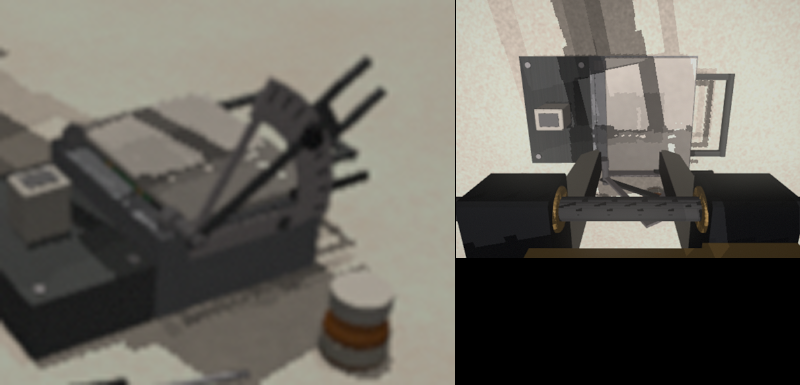

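In the scene crop, the two clip prongs end at about crop (365,65) and (381,95), from the clip knob at (313,138). The shut cover's pointer is at (365,180). The wrist view shows the handle bar at right. I'll measure the prongs with depth and rays.

```bash
cat > m3.py <<'E'
from h import *
import pickle
a,b,c=pickle.load(open('c1.pkl','rb'))
psi=np.radians(-10.8);T=np.array([[np.cos(psi),-np.sin(psi),0],[np.sin(psi),np.cos(psi),0],[0,0,1]])
o=np.array([.5812,.0170,0])
for n,k in(('top',a),('scene',b)):
    L=(cloud(k)-o)@T*1000
    r=np.hypot(L[...,1],L[...,2]-75);th=np.arctan2(L[...,2]-75,L[...,1])
    m=(L[...,0]>70)&(L[...,0]<135)&(r>125)&(r<215)&(L[...,2]>60)&(L[...,1]>20)
    print(n,m.sum())
    v,u=np.where(m)
    for ri in range(125,215,10):
        q=m&(r>=ri)&(r<ri+10)
        if not q.any():continue
        h=np.histogram(th[q],bins=np.arange(-.1,1.6,.05))[0]
        print(ri,h, 'x',[int(np.median(L[...,0][q&(abs(th-t)<.05)])) if (q&(abs(th-t)<.05)).any() else 0 for t in np.arange(0,1.5,.1)])
# rays of prong tips onto plane local x=87..107
o_c=-b['R'].T@b['t']
for uv in((344.3,147.7),(348.9,156.9),(332.9,160),(334.5,169)):
    d=b['R'].T@np.array([(uv[0]-b['cx'])/b['fx'],(uv[1]-b['cy'])/b['fy'],1]);d=T.T@d;s=T.T@(o_c-o)
    for X in(.087,.1):
        p=s+d*(X-s[0])/d[0];print(uv,X,(p*1000).round(1),'r',np.hypot(p[1],p[2]-.075).round(4),'th',np.arctan2(p[2]-.075,p[1]).round(3))
E
python3 m3.py
```

```text
top 103
125 [ 0  0  0  0  0  0  0  0  0  0  1  4  2  1  1  2 11  0  0  0  0  0  0  0
  0  0  0  0  0  0  0  0  0] x [0, 0, 0, 0, 99, 96, 96, 97, 0, 0, 0, 0, 0, 0, 0]
135 [0 0 0 0 0 0 0 0 0 0 1 6 0 0 0 3 9 0 0 0 0 0 0 0 0 0 0 0 0 0 0 0 0] x [0, 0, 0, 0, 96, 97, 0, 99, 0, 0, 0, 0, 0, 0, 0]
145 [0 0 0 0 0 0 0 0 0 0 0 6 1 0 0 4 8 0 0 0 0 0 0 0 0 0 0 0 0 0 0 0 0] x [0, 0, 0, 0, 0, 97, 0, 98, 0, 0, 0, 0, 0, 0, 0]
155 [ 0  0  0  0  0  0  0  0  0  0  0  8  0  0  0 10  4  0  0  0  0  0  0  0
  0  0  0  0  0  0  0  0  0] x [0, 0, 0, 0, 0, 98, 0, 98, 0, 0, 0, 0, 0, 0, 0]
165 [ 0  0  0  0  0  0  0  0  0  0  0 10  0  0  1 10  0  0  0  0  0  0  0  0
  0  0  0  0  0  0  0  0  0] x [0, 0, 0, 0, 0, 98, 96, 98, 0, 0, 0, 0, 0, 0, 0]
scene 176
125 [0 3 4 0 0 0 0 0 0 1 5 9 3 4 4 8 8 0 0 0 0 0 0 0 0 0 0 0 0 0 0 0 0] x [91, 0, 0, 0, 101, 102, 101, 101, 0, 0, 0, 0, 0, 0, 0]
135 [ 0  5  3  0  0  0  0  0  0  0  4  8  0  0  2 11  1  0  0  0  0  0  0  0
  0  0  0  0  0  0  0  0  0] x [90, 0, 0, 0, 102, 100, 101, 101, 0, 0, 0, 0, 0, 0, 0]
145 [ 0  8  5  0  0  0  0  0  0  0  4  8  0  0  2 13  0  0  0  0  0  0  0  0
  0  0  0  0  0  0  0  0  0] x [90, 0, 0, 0, 101, 101, 101, 101, 0, 0, 0, 0, 0, 0, 0]
155 [ 0  4  2  0  0  0  0  0  0  0  3 11  0  0  2 13  0  0  0  0  0  0  0  0
  0  0  0  0  0  0  0  0  0] x [90, 0, 0, 0, 101, 101, 102, 101, 0, 0, 0, 0, 0, 0, 0]
165 [0 0 0 0 0 0 0 0 0 0 2 8 0 0 2 6 0 0 0 0 0 0 0 0 0 0 0 0 0 0 0 0 0] x [0, 0, 0, 0, 101, 101, 101, 100, 0, 0, 0, 0, 0, 0, 0]
(344.3, 147.7) 0.087 [ 87.  145.  169.9] r 0.1733 th 0.58
(344.3, 147.7) 0.1 [100.  132.5 178.4] r 0.168 th 0.663
(348.9, 156.9) 0.087 [ 87.  165.4 139.5] r 0.1775 th 0.372
(348.9, 156.9) 0.1 [100.  152.4 148.6] r 0.1693 th 0.45
(332.9, 160) 0.087 [ 87.  113.4 143.8] r 0.1326 th 0.545
(332.9, 160) 0.1 [100.  101.6 152.8] r 0.1279 th 0.654
(334.5, 169) 0.087 [ 87.  122.7 115.8] r 0.1294 th 0.321
(334.5, 169) 0.1 [100.  110.7 125.5] r 0.1217 th 0.428
```

Call:
move_arm(plan=[[0,0,0,0,0.9,0,45],[0,0,0,0,0.9,0,45],[0,0,0,0,0.9,0,45],[0,0,0,0,0.9,0,45],[0,0,0,0,0.9,0,45],[0,0,0,0,0.9,0,45],[0,0,0,0,0,0,45],[0,0,0,0,0,0,45],[0,0,0,0,0,0,45],[0,0,0,0,0,0,45]])

```text
t: 14.45
tool_pos: [0.6128, 0.183, 0.208]
orientation: [0.296, 3.128, -0.0]
force: [-0.2, -0.2, -1.3]
opening: 0.0449
gripper_force: 0.0
```

```bash
python3 - <<'E'
from h import *
s=read_state();print(s['tool_pos'])
go([.6134,.1859,.067],79.2)
E
```

```text
[0.61282088 0.1830056  0.20804264]
shift units [-0.0, 0.12, 5.64] psi 79.18 toolz [0.0, -0.0, -1.0] turn z units -0.0
```

Call:
move_arm(plan=[[0,0,0,0,0.1,0.6,34],[0,0,0,0,0,0.8,34],[0,0,0,0,0,0.8,34],[0,0,0,0,0,0.8,34],[0,0,0,0,0,0.7,34],[0,0,0,0,0,0.6,34],[0,0,0,0,0,0.6,34],[0,0,0,0,0,0.4,34],[0,0,0,0,0,0.34,34],[0,0,0,0,0,0,34]])

```text
t: 15.45
tool_pos: [0.6125, 0.1864, 0.0655]
orientation: [-0.293, -3.126, 0.001]
force: [-0.2, 0.2, 0.4]
opening: 0.0338
gripper_force: 0.0
```

Call:
move_arm(plan=[[0,0,0,0,0,0,25],[0,0,0,0,0,0,15],[0,0,0,0,0,0,5],[0,0,0,0,0,0,0],[0,0,0,0,0,0,0],[0,0,0,0,0,0,0],[0,0,0,0,0,0,0],[0,0,0,0,0,0,0],[0,0,0,0,0,0,0],[0,0,0,0,0,0,0]], force=45)

```text
t: 16.45
tool_pos: [0.6132, 0.1866, 0.0669]
orientation: [-0.294, -3.128, 0.0]
force: [-0.0, -0.1, -0.2]
opening: 0.0004
gripper_force: 0.0
```

```bash
cat > m4.py <<'E'
from h import *
import pickle,sys
a,b,c=pickle.load(open('c1.pkl','rb'))
psi=np.radians(-10.8);T=np.array([[np.cos(psi),-np.sin(psi),0],[np.sin(psi),np.cos(psi),0],[0,0,1]])
o=np.array([.5812,.0170,0])
def groups(k,n):
    L=(cloud(k)-o)@T*1000
    r=np.hypot(L[...,1],L[...,2]-75);th=np.arctan2(L[...,2]-75,L[...,1])
    R0=(r>140)&(r<172)&(L[...,2]>55)
    for nm,m in(('prongs',R0&(L[...,0]>94)&(L[...,0]<108)&(th>.3)),('pointer',R0&(L[...,0]>82)&(L[...,0]<96)&(th>-.15))):
        t=th[m]
        if nm=='prongs':
            lo,hi=t[t<.57],t[t>=.57];t0=(lo.mean()+hi.mean())/2
            al=.5*(lo.mean()+hi.mean())
            # perpendicular offsets about the mid direction
            w=L[m];p=-w[:,1]*np.sin(al)+(w[:,2]-75)*np.cos(al);q=p[p>0];g=p[p<=0]
            print(n,nm,len(lo),len(hi),lo.mean(),hi.mean(),'mid',t0,'perp',q.mean(),g.mean(),'extents',np.percentile(q,[5,95]),np.percentile(g,[5,95]))
        elif m.sum(): print(n,nm,m.sum(),t.mean(),np.percentile(t,[5,50,95]),'x',L[m][:,0].mean(),'z',L[m][:,2].mean())
if __name__=='__main__':
    groups(a,'top0');groups(b,'scene0')
    s=read_state();print(s['tool_pos'],s['force'],s['opening'],s['gripper_force'])
    tl=T.T@(s['tool_pos']-o);print('tcp local',tl)
E
python3 m4.py
```

```text
top0 prongs 29 41 0.47685342684193494 0.6923290608644483 mid 0.5845912438531916 perp 16.890698208948223 -16.91564802489704 extents [12.72489448 19.39241408] [-19.83488209 -14.08254431]
scene0 prongs 42 46 0.45950798725685293 0.6717624209279963 mid 0.5656352040924246 perp 16.437633653655908 -16.5230399898144 extents [11.16404742 19.70708488] [-21.77654931 -13.1169651 ]
scene0 pointer 23 -0.005116665179700946 [-0.02924354 -0.00285846  0.0134753 ] x 90.12043031138752 z 74.23529229350696
[0.61320786 0.18660335 0.0668837 ] [-0.00580297 -0.07588833 -0.16772195] 0.0003598751045136406 0.0
tcp local [-0.00033958  0.17259689  0.0668837 ]
```

The fingers closed on nothing, so I'll look.

```bash
python3 - <<'E'
from h import *
from m4 import T,o
c=cam('wrist');b=cam('scene');a=cam('top')
out=np.hstack([cv2.resize(c['frame'],(400,300)),cv2.resize(b['frame'][100:250,200:400],(400,300))])
t=cv2.resize(a['frame'][130:250,120:280],(400,300)); out=np.vstack([out,np.hstack([t,t*0])])
cv2.imwrite('pics/miss.png',out[...,::-1])
L=(cloud(a)-o)@T*1000
k=(L[...,1]>140)&(L[...,1]<215)&(abs(L[...,0])<60)&(L[...,2]>20)&(L[...,2]<110)
for x in range(-60,60,10):
    q=k&(L[...,0]>=x)&(L[...,0]<x+10)
    if q.any():print(x,q.sum(),np.median(L[q],axis=0).round(1))
E
```

```text
-60 57 [-54.1 158.1  77.5]
-50 19 [-45.5 169.5  77.1]
-40 4 [-38.5 168.9  77.8]
40 20 [ 45.1 169.9  78. ]
50 59 [ 55.4 158.5  76.6]
```

View pics/miss.png

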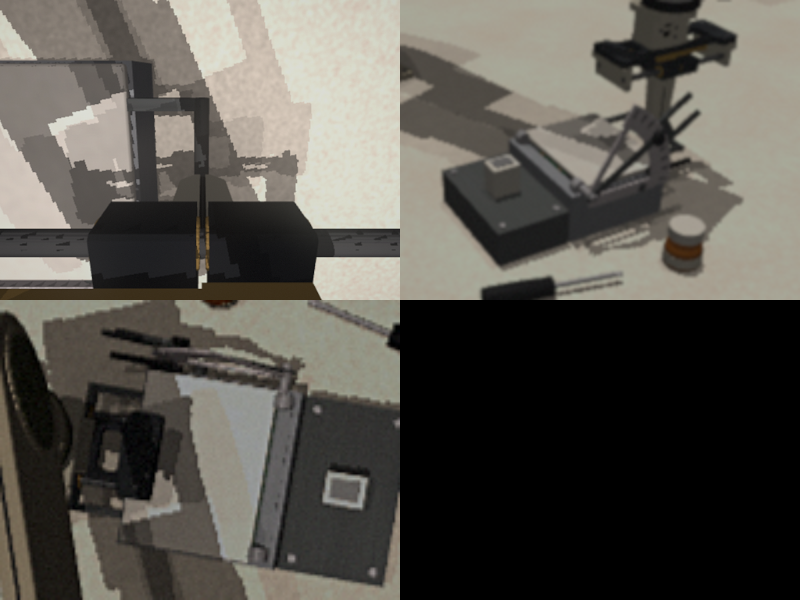

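The fingers are shut at wrist crop (203,215), and the bar runs in under them at (205,170). I'll check the heights of the bar and the fingertips.

```bash
python3 - <<'E'
from h import *
from m4 import T,o
c=cam('wrist');s=read_state();print(s['opening'],s['gripper_force'],s['force'])
L=(cloud(c)-o)@T*1000
for v in range(130,270,10):
    print(v,[tuple(L[v,u].round(0).astype(int)) for u in (240,250,256,262,268,280) if np.isfinite(L[v,u]).all()])
E
```

```text
0.00046988106822116007 0.0 [ 0.23904173 -0.50808835  0.11487874]
130 [(np.int64(-56), np.int64(163), np.int64(77)), (np.int64(-56), np.int64(168), np.int64(79)), (np.int64(-57), np.int64(171), np.int64(81)), (np.int64(-56), np.int64(173), np.int64(80)), (np.int64(-48), np.int64(179), np.int64(0)), (np.int64(-47), np.int64(187), np.int64(0))]
140 [(np.int64(-51), np.int64(163), np.int64(78)), (np.int64(-51), np.int64(167), np.int64(78)), (np.int64(-52), np.int64(171), np.int64(80)), (np.int64(-51), np.int64(173), np.int64(79)), (np.int64(-40), np.int64(179), np.int64(0)), (np.int64(-40), np.int64(187), np.int64(1))]
150 [(np.int64(-33), np.int64(158), np.int64(1)), (np.int64(-47), np.int64(168), np.int64(80)), (np.int64(-47), np.int64(171), np.int64(81)), (np.int64(-47), np.int64(174), np.int64(80)), (np.int64(-33), np.int64(179), np.int64(-1)), (np.int64(-33), np.int64(188), np.int64(-1))]
160 [(np.int64(-26), np.int64(158), np.int64(0)), (np.int64(-41), np.int64(167), np.int64(79)), (np.int64(-42), np.int64(171), np.int64(81)), (np.int64(-42), np.int64(174), np.int64(81)), (np.int64
[... 2153 characters left out ...]
.int64(-7), np.int64(173), np.int64(101)), (np.int64(-9), np.int64(176), np.int64(104)), (np.int64(-9), np.int64(182), np.int64(105))]
250 [(np.int64(-9), np.int64(164), np.int64(115)), (np.int64(-8), np.int64(168), np.int64(114)), (np.int64(-8), np.int64(171), np.int64(112)), (np.int64(-8), np.int64(173), np.int64(113)), (np.int64(-9), np.int64(176), np.int64(115)), (np.int64(-9), np.int64(181), np.int64(115))]
260 [(np.int64(-36), np.int64(167), np.int64(175)), (np.int64(-35), np.int64(170), np.int64(174)), (np.int64(-8), np.int64(171), np.int64(122)), (np.int64(-8), np.int64(173), np.int64(121)), (np.int64(-36), np.int64(174), np.int64(175)), (np.int64(-36), np.int64(177), np.int64(174))]
```

The rays beside the bar reach the table at row 220. So the fingertips end near z≈85 mm, above the bar top at 80, and stand higher than the frame data say. I'll open and check the tip height.

Call:
move_arm(plan=[[0,0,0,0,0,0,34],[0,0,0,0,0,0,34],[0,0,0,0,0,0,34],[0,0,0,0,-0.04,0,34],[0,0,0,0,0,0,34],[0,0,0,0,0,0.1,34],[0,0,0,0,0,0.1,34],[0,0,0,0,0,0.1,34],[0,0,0,0,0,0.1,34],[0,0,0,0,0,0,34]])

```text
t: 17.65
tool_pos: [0.6126, 0.1855, 0.0562]
orientation: [-0.294, -3.127, 0.001]
force: [-0.3, -0.2, -0.5]
opening: 0.034
gripper_force: 0.0
```

```bash
python3 - <<'E'
from h import *
from m4 import T,o
c=cam('wrist');s=read_state();print(s['opening'],s['tool_pos'],s['force'])
L=(cloud(c)-o)@T*1000
m=(abs(L[...,0])<13)&(L[...,1]>130)&(L[...,1]<215)&(L[...,2]>30)&(L[...,2]<110)
v,u=np.where(m)
for y in range(130,215,5):
    q=m&(L[...,1]>=y)&(L[...,1]<y+5)
    if q.any():print(y,q.sum(),'z',np.percentile(L[...,2][q],[0,5,50,100]).round(0),'x',np.median(L[...,0][q]).round(0))
cv2.imwrite('pics/w5.png',c['frame'][90:384,100:420,::-1])
E
```

```text
0.03396714728733705 [0.61276457 0.18558879 0.05648628] [0.0769379  0.36034531 0.06239392]
135 62 z [ 81.  87. 102. 110.] x -9.0
140 320 z [ 77.  80.  97. 110.] x -9.0
145 352 z [ 72.  76.  95. 110.] x -10.0
150 582 z [ 72.  75.  94. 110.] x -8.0
165 371 z [76. 77. 79. 82.] x -0.0
170 441 z [78. 78. 80. 82.] x -1.0
175 69 z [76. 77. 78. 80.] x 3.0
185 478 z [ 72.  75.  95. 110.] x -6.0
190 360 z [ 72.  76.  95. 110.] x -10.0
195 335 z [ 75.  79.  96. 110.] x -10.0
200 143 z [ 80.  84. 100. 110.] x -10.0
```

View pics/w5.png

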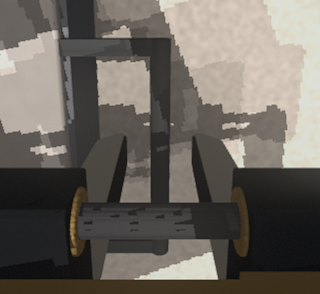

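The jaws straddle the bar. It is at crop (158,140), with a finger on each side at (115,170) and (205,170). The tips stand at 72 mm, so I'll go 16 mm lower and close.

Call:
move_arm(plan=[[0,0,0,0,0.04,0.15,34],[0,0,0,0,0,0.15,34],[0,0,0,0,0,0.2,34],[0,0,0,0,0,0.15,34],[0,0,0,0,0,0,20],[0,0,0,0,0,0,10],[0,0,0,0,0,0,0],[0,0,0,0,0,0,0],[0,0,0,0,0,0,0],[0,0,0,0,0,0,0]])

```text
t: 18.7
tool_pos: [0.6133, 0.1858, 0.0408]
orientation: [0.294, 3.128, -0.002]
force: [-1.0, -5.4, 2.0]
opening: 0.0087
gripper_force: 45.0
```

```bash
python3 - <<'E'
from h import *
from m4 import T,o
s=read_state();print(s['opening'],s['gripper_force'],s['tool_pos'],s['force'],s['wrist_torque'],(T.T@(s['tool_pos']-o)).round(4),s['q'].round(2))
E
```

```text
0.008739084725916457 45.00038981437683 [0.6133133  0.18580633 0.04084481] [-0.96635395 -5.38318021  2.04373391] [-0.92850365  0.02011458 -0.01734616] [-1.000e-04  1.718e-01  4.080e-02] [ 0.21  0.36  1.52 -0.    1.26 -1.17]
```

The bar is gripped, with 8.7 mm opening at 45 N. Lifting along the arc (r = 172 mm), tool kept vertical, to about 0.52 rad first.

Call:
move_arm(plan=[[0,0,0,0,-0.01,-0.39,0],[0,0,0,0,-0.03,-0.39,0],[0,0,0,0,-0.06,-0.39,0],[0,0,0,0,-0.08,-0.39,0],[0,0,0,0,-0.1,-0.38,0],[0,0,0,0,-0.12,-0.38,0],[0,0,0,0,-0.15,-0.37,0],[0,0,0,0,-0.17,-0.36,0],[0,0,0,0,-0.18,-0.35,0],[0,0,0,0,0,0,0]], force=50)

```text
t: 19.7
tool_pos: [0.609, 0.1644, 0.1271]
orientation: [0.294, 3.127, 0.001]
force: [2.1, 0.7, -5.9]
opening: 0.0086
gripper_force: 50.0
```

```bash
cat > m5.py <<'E'
from h import *
from m4 import T,o,groups
import sys
s=read_state();print(s['opening'],s['gripper_force'],s['force'].round(1),(T.T@(s['tool_pos']-o)).round(4))
bar=T.T@(s['tool_pos']-o)+[0,0,.0342];print('bar angle from tcp',np.arctan2(bar[2]-.075,bar[1]),'r',np.hypot(bar[1],bar[2]-.075))
b=cam('scene');a=cam('top');groups(a,'top');groups(b,'scene')
k=cv2.resize(b['frame'][110:220,270:400],None,fx=4.5,fy=4.5,interpolation=cv2.INTER_CUBIC)
cv2.imwrite('pics/'+sys.argv[1],k[...,::-1])
E
python3 m5.py l1.png
```

```text
0.008632019551990765 50.01024127006531 [ 2.1  0.7 -5.9] [-0.0003  0.15    0.1271]
bar angle from tcp 0.5222222027557328 r 0.1730884715130833
top prongs 30 42 0.4739569562163475 0.6877401594342791 mid 0.5808485578253133 perp 16.684187342162662 -16.747841266298106 extents [13.67585939 19.23406253] [-21.11778752 -13.79718558]
top pointer 31 0.5157146255926256 [0.48963748 0.51951009 0.53823444] x 87.5190601274139 z 149.8816056161963
scene prongs 42 46 0.45791339612052556 0.6722464143288965 mid 0.5650799052247111 perp 16.588473966689513 -16.69435416492822 extents [12.07889677 19.7559131 ] [-20.74627822 -13.81737448]
scene pointer 30 0.5035022098411281 [0.46942654 0.50803611 0.52168395] x 89.73054307801259 z 148.12999548272063
```

View pics/l1.png

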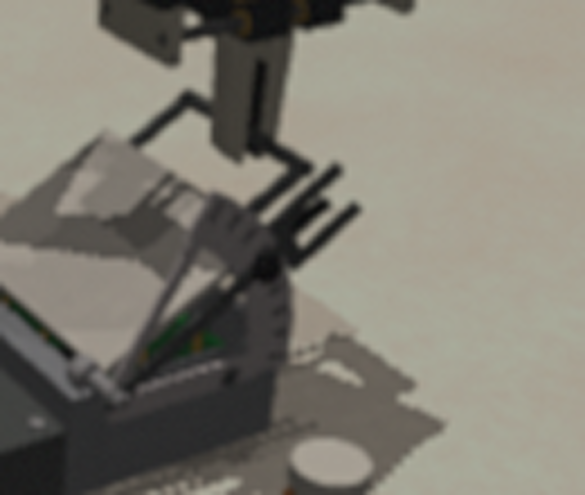

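The handle is held and the pointer, at crop (312,212), stands between the prongs at (338,168) and (355,208). It is still 0.063 rad short of mid-gap.

Call:
move_arm(plan=[[0,0,0,0,-0.05,-0.09,0],[0,0,0,0,-0.05,-0.09,0],[0,0,0,0,-0.06,-0.09,0],[0,0,0,0,-0.06,-0.1,0],[0,0,0,0,0,0,0],[0,0,0,0,0,0,0],[0,0,0,0,0,0,0],[0,0,0,0,0,0,0],[0,0,0,0,0,0,0],[0,0,0,0,0,0,0]])

```text
t: 20.8
tool_pos: [0.6082, 0.1598, 0.1351]
orientation: [0.293, 3.128, 0.001]
force: [2.7, 5.1, -3.6]
opening: 0.0088
gripper_force: 50.0
```

```bash
python3 m5.py l2.png; python3 m5.py l3.png; python3 - <<'E'
from h import *
c=cam('top');W=cloud(c);z=W[...,2];m=(z>.08)&(z<.11)&(np.hypot(W[...,0]-.568,W[...,1]+.052)<.024)
print('relay top',np.median(z[m]),m.sum())
E
```

```text
0.008823591202740734 50.013545751571655 [ 2.7  5.1 -3.6] [-0.0003  0.1454  0.1351]
bar angle from tcp 0.5755218694961344 r 0.1732726027878595
top prongs 30 42 0.4741566945811569 0.6905320265654746 mid 0.5823443605733157 perp 16.812139132536952 -17.00577291730212 extents [11.6018254  18.86556786] [-22.45717334 -13.96221449]
top pointer 35 0.5708105206232147 [0.53091728 0.57119755 0.58994873] x 87.55237694504909 z 156.73760545328548
scene prongs 42 45 0.4603004591436746 0.6731668141544768 mid 0.5667336366490757 perp 16.489159292447166 -16.477355761764684 extents [12.84254787 19.54886759] [-21.3623222  -13.21575431]
scene pointer 13 0.553055647005012 [0.52529971 0.54946311 0.59978907] x 91.38289870639798 z 154.65041550987874
0.008321225167780407 50.01345455646515 [ 3.4  4.5 -3.6] [-0.0003  0.1454  0.1351]
bar angle from tcp 0.57551359952518 r 0.17330003276376377
top prongs 29 42 0.47679744104243066 0.6894963872287504 mid 0.5831469141355905 perp 16.490344122471658 -16.692061025856738 extents [12.45483079 19.3941339 ] [-21.91560501 -13.19147855]
top pointer 34 0.5741619785324207 [0.55311138 0.57590211 0.59171069] x 87.54829870925087 z 157.44682984985064
scene prongs 42 45 0.4596339798882488 0.6733755315676027 mid 0.5665047557279257 perp 16.587120198126183 -16.645418551845186 extents [11.72532798 20.05090104] [-20.88767634 -13.26068306]
scene pointer 12 0.542150749015 [0.52310984 0.54526291 0.56139945] x 90.83349855488405 z 152.86799969415992
relay top 0.09135226846007485 225
```

View pics/l3.png

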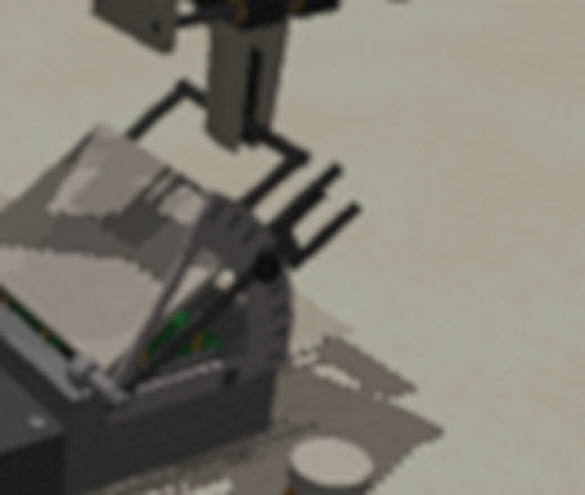

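The relay is still home. From this angle the pointer is hidden behind the upper prong. The top view and the TCP agree that about 0.010 rad is left.

Call:
move_arm(plan=[[0,0,0,0,-0.02,-0.03,0],[0,0,0,0,-0.02,-0.03,0],[0,0,0,0,0,0,0],[0,0,0,0,0,0,0],[0,0,0,0,0,0,0],[0,0,0,0,0,0,0],[0,0,0,0,0,0,0],[0,0,0,0,0,0,0],[0,0,0,0,0,0,0],[0,0,0,0,0,0,0]])

```text
t: 22.05
tool_pos: [0.608, 0.1589, 0.1366]
orientation: [0.293, 3.128, 0.002]
force: [2.7, 4.9, -4.1]
opening: 0.0087
gripper_force: 50.0
```

```bash
python3 m5.py l4.png; python3 m5.py l5.png
```

```text
0.008719727973363858 50.013660192489624 [ 2.7  4.9 -4.1] [-0.0003  0.1445  0.1366]
bar angle from tcp 0.5855959308099894 r 0.17332991578085874
top prongs 27 40 0.47633787856043036 0.6888836079818189 mid 0.5826107432711246 perp 16.59285959228086 -16.61277850559525 extents [12.72338096 19.62419327] [-21.67151735 -13.59342699]
top pointer 33 0.587847294486273 [0.56359485 0.58904819 0.61048744] x 87.33841429698248 z 159.3013854266693
scene prongs 42 46 0.45836240588836585 0.6727129792608881 mid 0.5655376925746269 perp 16.57489380466859 -16.711136622273795 extents [11.67987507 19.5841484 ] [-22.05557293 -12.6703985 ]
scene pointer 7 0.552259285790376 [0.54237256 0.54821674 0.5653654 ] x 91.16929662746273 z 153.60536274244973
0.008631009711783743 50.013667345047 [ 3.6  5.1 -3.9] [-0.0002  0.1444  0.1366]
bar angle from tcp 0.5857767620910646 r 0.17333851761193858
top prongs 29 41 0.4746846302060248 0.6853628733541203 mid 0.5800237517800726 perp 16.467055339249626 -16.54081489552147 extents [11.74569001 19.04593714] [-22.99037603 -12.88082443]
top pointer 33 0.5798837717150969 [0.5566171  0.57802783 0.60272204] x 87.45651576678647 z 158.00998052573235
scene prongs 42 43 0.4593985067816171 0.6721349885491678 mid 0.5657667476653925 perp 16.50179777669583 -16.563640594084237 extents [11.92001696 19.94065618] [-21.67650405 -13.39134756]
scene pointer 6 0.5574718039044605 [0.54769133 0.55779541 0.56541446] x 92.12138360671088 z 154.87896739518726
```

Pointer and gap centre agree to within about 0.003 rad (0.5 mm) in the top view. The cover is held steady and the relay is home, so I'm handing in.

```bash
python3 -c "
from h import *
s=read_state();print(s['t'],abs(s['dq']).max());print(close_job())"
```

```text
22.25 0.001219583808936611
the job is handed in; nothing more can be done
None
```

The relay is plugged fully home and released, and I handed the job in at 22 s with the gripper holding the cover steady and the pointer within about 0.5 mm of mid-gap; the clip read the same angle before and after, and no move went near the jar, spool or screwdriver, though I didn't re-measure those three.

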